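# Find the rocking canister lid and press it home

## Robot

A 6-joint arm with a two-finger parallel gripper is mounted at the origin on a cart in front of the work surface, level with it; the furniture and walls round the work are solid. World frame = base frame: x ahead of the robot, y to its left, z up, the work surface at z = 0. Lengths are in m, angles in rad, forces in N, time in s.
With the tool pointing down it reaches from about 0.375 to 0.9 m from the base axis. Payload 3.1 kg.
Tool frame: the origin (TCP) lies on the centre line of the jaws, within the pads' length; the fingertips stand 8 mm ahead of it and the grasp point (between the pads) lies 11 mm behind it; z points along the fingers, y is the line along which they close (so a half turn about z gives the same grasp; the last joint's range is limited). The gripper opens to 87 mm and grips with 3 to 60 N. Pads are 19 mm wide; open, the fingers measure 117 mm over their backs; the gripper's body (75 mm by 190 mm) begins 51 mm behind the grasp point.
Start: joints at [1.044, 0.527, 1.433, -0, 1.181, -0.178], TCP at [0.214, 0.587, 0.208] pointing down, gripper open.
Joint ranges: [-3.08, 3.08], [-0.75, 2.2], [0.22, 2.44], [-1.43, 4.57], [0, 2.65], [-2.85, 2.85]. Speed limits (rad/s): [2.79, 2.79, 3.14, 3.14, 3.14, 3.14].

## Interface

Orientations are given as a unit quaternion [x, y, z, w].
In Python, from rig import robot gives the robot as it stands. The module is installed in compiled form; this text tells all that it offers.
- The arm moves only by the tool send_rows, never from a script. Its argument "increments" is one flat list of numbers, 7 for each row, row after row: the turn, a rotation vector about the world's x, y, z in rad, then the shift along the world's x, y, z in cm, then the opening, from 0 (shut) to 1 (fully open). A call has 1 to 20 rows; each row shifts and turns the commanded pose from where the row before left it; what a row does not reach is not made up. A row lasts 1/12 s, in which the tool goes at most 41.7 mm and 7.16 degrees, less where a joint would pass 70% of its speed; a pose out of reach is approached as far as the arm can. A call is refused whole if a number of a shift passes 4.17 or a number of a turn 0.125, either way. A call with a gripper value outside its range is refused whole. The fingers move at their own pace and stop on an object; "newtons" is the grip in N (left out, the last holds). Time passes only in rows, so rows that do not move let the fingers close. It gives the time, the measured TCP pose, the force, the opening and the grip force at its end, in the units of the state.
- robot.get_obs(): the state, without advancing time (a new reading comes with each control period).
- robot.camera(name): name is "side" or "top" or "wrist"; returns a dict with "image" (384x512x3 uint8, red, green, blue), "range_z" (384x512 float32, m along the optical axis (not along the pixel's ray), 0 where there is no reading), "fx", "fy", "cx", "cy" (pixels), "R" (3x3) and "t" (3): a world point X has camera coordinates R X + t. Camera axes: x right, y down, z forward; pixel columns grow to the right and rows downward; lengths in m; the calibration is good to about 2 mm. A picture is of the moment at which its call begins.
- robot.hand_in(): hands the job in; it is judged then, once.
The state is a dict: "time": time; "q": joint angles; "joint_velocities": joint speeds; "joint_torque": joint torques, N m; "position": TCP position; "tool_rot": TCP orientation; "ft_force": force on the tool from outside, world axes, zero at the start; "moment": the same for the moment, N m; "grip_width": finger opening in m; "grip_force": force on a finger pad.
Only numpy, scipy, OpenCV 4.12 (cv2) and the standard library are available. Lean on these libraries where they do the work, as an engineer would, in place of code of your own. Each camera call takes 0.05 s, during which the arm holds its last target. There are 200 camera calls.

## Task

One of the four canisters' wooden lids is not on properly: press down near the edges of the lids with a fingertip to find the one that rocks, then press that lid down in the middle until it sits fully home and flat. Only press: do not lift or push the canisters about, and leave the cup, capsule, glass and spice jar where they stand.

Things in the scene. Friction and masses are not known exactly. Their poses are not given: they have to be found in the camera images.
- canister_a: One of four identical loose white ceramic canisters, round, 79 mm across, 0.5 to 1 kg, upright on the counter, in any order; origin at the centre of its underside, z up; rim 80 mm above it. Its wooden lid is either home (flat on the rim, does not move when pressed) or, on one of the four, loose: standing level but 6 mm proud. The loose lid slides home and stays when pressed in the middle with more than 7 N.
- lid_a (a point): Centre of the flat top of canister_a's lid, a light-wood disc 80 mm across, 10 mm thick, with a thin dark ring mark in the middle; z is its normal. 90 mm above the canister's origin when home, 96 mm when loose. A loose lid pressed 22 to 38 mm from the middle rocks up to 0.15 rad under 1 to 5 N (the pressed place sinks 2 to 5 mm) and springs level when let go; once home it no longer rocks.
- canister_b: One of four identical loose white ceramic canisters, round, 79 mm across, 0.5 to 1 kg, upright on the counter, in any order; origin at the centre of its underside, z up; rim 80 mm above it. Its wooden lid is either home (flat on the rim, does not move when pressed) or, on one of the four, loose: standing level but 6 mm proud. The loose lid slides home and stays when pressed in the middle with more than 7 N.
- lid_b (a point): Centre of the flat top of canister_b's lid, a light-wood disc 80 mm across, 10 mm thick, with a thin dark ring mark in the middle; z is its normal. 90 mm above the canister's origin when home, 96 mm when loose. A loose lid pressed 22 to 38 mm from the middle rocks up to 0.15 rad under 1 to 5 N (the pressed place sinks 2 to 5 mm) and springs level when let go; once home it no longer rocks.
- canister_c: One of four identical loose white ceramic canisters, round, 79 mm across, 0.5 to 1 kg, upright on the counter, in any order; origin at the centre of its underside, z up; rim 80 mm above it. Its wooden lid is either home (flat on the rim, does not move when pressed) or, on one of the four, loose: standing level but 6 mm proud. The loose lid slides home and stays when pressed in the middle with more than 7 N.
- lid_c (a point): Centre of the flat top of canister_c's lid, a light-wood disc 80 mm across, 10 mm thick, with a thin dark ring mark in the middle; z is its normal. 90 mm above the canister's origin when home, 96 mm when loose. A loose lid pressed 22 to 38 mm from the middle rocks up to 0.15 rad under 1 to 5 N (the pressed place sinks 2 to 5 mm) and springs level when let go; once home it no longer rocks.
- canister_d: One of four identical loose white ceramic canisters, round, 79 mm across, 0.5 to 1 kg, upright on the counter, in any order; origin at the centre of its underside, z up; rim 80 mm above it. Its wooden lid is either home (flat on the rim, does not move when pressed) or, on one of the four, loose: standing level but 6 mm proud. The loose lid slides home and stays when pressed in the middle with more than 7 N.
- lid_d (a point): Centre of the flat top of canister_d's lid, a light-wood disc 80 mm across, 10 mm thick, with a thin dark ring mark in the middle; z is its normal. 90 mm above the canister's origin when home, 96 mm when loose. A loose lid pressed 22 to 38 mm from the middle rocks up to 0.15 rad under 1 to 5 N (the pressed place sinks 2 to 5 mm) and springs level when let go; once home it no longer rocks.
- clay_cup: Terracotta espresso cup, 61 x 82 x 58 mm high, loose, a bystander; origin under its centre.
- red_capsule: Red coffee capsule, 57 mm across, 34 mm high, loose, a bystander; origin under its centre.
- glass: Clear drinking glass, 80 mm across, 88 mm high, loose, a bystander; origin under its centre.
- spice_jar: Spice jar with a black cap, 41 mm across, 105 mm high, loose, a bystander; origin under its centre.

How it is judged:
By the outcome, as a careful person would: the job done as asked, in the order asked, and still so for the second after the job is handed in, with the robot touching nothing.
It also fails if it takes over 48 s, if anything falls off the work surface, if the arm or the gripper's body presses on something with over 40 N, if the wrist force passes 120 N, or if a joint passes its speed limit or range.

## Working session

There is one attempt and no reset: what is moved stays moved. The work goes in short steps, Python scripts to look and compute and a tool call to move; the robot and the scene stay as the last step left them, time stands still between calls to the robot, and variables do not carry over. Pictures are saved under pics/ and viewed, at most 10 in all, crops included, and the job is handed in when it is done.

Besides the shell and the picture viewer there is one more tool, called after "Emit:" as name(argument=value, ...), one argument or row to a line, values as JSON. send_rows: Moves the arm, as the interface text tells. Its arguments: {"type":"object","properties":{"increments":{"type":"array"},"newtons":{"type":"number"}},"required":["increments"]}

```bash
mkdir -p pics; cat > h.py <<'E'
import numpy as np, cv2
from rig import robot
def cloud(c):
    z=c["range_z"]; v,u=np.mgrid[:384,:512]
    P=np.stack([(u-c["cx"])/c["fx"]*z,(v-c["cy"])/c["fy"]*z,z],-1)
    W=(P-c["t"])@c["R"]; W[z==0]=np.nan; return W
E
python3 - <<'E'
from h import *
o=robot.get_obs(); print({k:np.round(o[k],3) for k in o})
ims=[]
for n in ("top","side"):
    c=robot.camera(n); ims.append(c["image"]); np.savez(n+".npz",**c)
    W=cloud(c)
    print(n,-c["R"].T@c["t"])
    m=((W[...,2]>.082)&(W[...,2]<.11)).astype(np.uint8)
    N,l,s,ce=cv2.connectedComponentsWithStats(m)
    for i in range(1,N):
        if s[i,4]>60:
            p=W[l==i]; print(s[i],np.round(np.median(p,0),4),np.round(p.min(0),3),np.round(p.max(0),3))
cv2.imwrite("pics/a.png",cv2.resize(np.vstack(ims)[...,::-1],(450,675)) if 0 else cv2.resize(np.hstack(ims)[...,::-1],(800,300)))
cv2.imwrite("pics/top.png",ims[0][...,::-1])
E
```

```text
{'time': np.float64(0.0), 'q': array([ 1.043,  0.528,  1.434,  0.   ,  1.181, -0.178]), 'joint_velocities': array([ 0.001,  0.   , -0.001, -0.001,  0.   ,  0.001]), 'joint_torque': array([ -0.   , -44.004, -17.659,   0.063,   0.058,  -0.   ]), 'position': array([0.213, 0.587, 0.207]), 'tool_rot': array([ 0.174,  0.985, -0.001, -0.   ]), 'ft_force': array([ 0.545, -0.559, -0.785]), 'moment': array([0.005, 0.017, 0.033]), 'grip_force': np.float64(0.0), 'grip_width': np.float64(0.087)}
top [0.4036939  0.07067057 0.94163081]
[ 443   49   19  174 1121] [ 0.6738 -0.4598  0.0971] [ 0.457 -0.463  0.082] [ 0.899 -0.457  0.11 ]
[364  92  36  22 270] [ 0.7421 -0.2721  0.0987] [ 0.732 -0.335  0.082] [ 0.775 -0.239  0.11 ]
[302 134  31  14  98] [ 0.6564 -0.1192  0.1009] [ 0.636 -0.159  0.082] [ 0.667 -0.087  0.11 ]
[153 171  34  34 897] [0.5338 0.2297 0.0954] [0.496 0.191 0.086] [0.575 0.269 0.1  ]
[240 171  33  33 850] [0.5392 0.0251 0.0896] [ 0.501 -0.014  0.084] [0.579 0.064 0.095]
[280 171  33  33 845] [ 0.5396 -0.071   0.0895] [ 0.501 -0.111  0.083] [ 0.58  -0.032  0.094]
[367 198  35  52 18
[... 960 characters left out ...]
3 253] [ 0.6604 -0.0956  0.0966] [ 0.638 -0.149  0.082] [ 0.704 -0.063  0.11 ]
[265 155  33  33 690] [ 0.4521 -0.093   0.0918] [ 0.415 -0.164  0.082] [0.494 0.005 0.108]
[ 215  162   44   37 1044] [0.5386 0.0044 0.0911] [ 0.501 -0.107  0.082] [0.58  0.067 0.094]
[458 175  33  38 474] [0.0562 0.035  0.0955] [ 0.033 -0.056  0.082] [0.069 0.059 0.11 ]
[247 194  39  22 259] [0.4579 0.0887 0.086 ] [0.421 0.045 0.082] [0.499 0.127 0.09 ]
[   0  225  148   31 1975] [0.7604 0.2816 0.0961] [0.644 0.23  0.082] [0.909 0.287 0.11 ]
[ 187  225   47   31 1107] [0.5329 0.2414 0.0968] [0.495 0.193 0.082] [0.574 0.273 0.099]
[242 247  50  45 599] [0.4293 0.296  0.0878] [0.39  0.24  0.082] [0.469 0.342 0.093]
```

View pics/a.png

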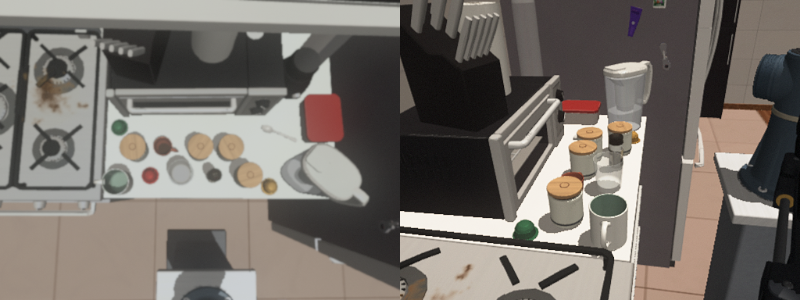

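The far-left lid, at about (0.535, 0.231), reads z≈0.0955. The other three read about 0.0896, so it's the suspect. I'll check clearance first, then probe its edge.

```bash
python3 - <<'E'
from h import *
W=np.concatenate([cloud(dict(np.load(n+".npz"))).reshape(-1,3) for n in("top","side")])
W=W[(W[:,2]>.12)&(W[:,2]<.6)]
for y in np.arange(-.1,.65,.1):
    p=W[(abs(W[:,1]-y)<.05)&(W[:,0]>.2)&(W[:,0]<1)]
    if len(p): print(round(y,2),len(p),np.round(np.percentile(p,1,axis=0),3),np.round(p.max(0),3))
c=dict(np.load("top.npz"));w=cloud(c)
for x,y in((.5345,.231),(.539,.025),(.54,-.071),(.454,-.127)):
    m=(np.hypot(w[...,0]-x,w[...,1]-y)<.035)&(w[...,2]>.07)
    p=w[m];A=np.c_[p[:,:2]-[x,y],np.ones(len(p))];print(x,y,np.round(np.linalg.lstsq(A,p[:,2],rcond=None)[0],4))
E
```

```text
-0.1 5706 [ 0.626 -0.149  0.123] [ 0.999 -0.05   0.6  ]
0.0 7482 [ 0.618 -0.048  0.171] [1.   0.05 0.6 ]
0.1 7384 [0.616 0.051 0.171] [1.   0.15 0.6 ]
0.2 24010 [0.616 0.153 0.174] [0.95 0.25 0.6 ]
0.3 11579 [0.645 0.25  0.122] [0.895 0.305 0.6  ]
0.5 1902 [0.207 0.49  0.24 ] [0.239 0.55  0.392]
0.6 3249 [0.228 0.551 0.302] [0.276 0.65  0.396]
0.5345 0.231 [-0.0054 -0.004   0.0956]
0.539 0.025 [-0.001  -0.0042  0.0896]
0.54 -0.071 [-0.0009 -0.0007  0.0896]
0.454 -0.127 [ 0.0024 -0.0038  0.0898]
```

Emit:
send_rows(
  increments=[0,0,0.117,1.5,-2,0,0,0,0,0.117,2.4,-3,0,0,0,0,0.116,2.4,-3,0,0,0,0,0,2.4,-3,0,0,0,0,0,2.4,-3,0,0,0,0,0,2.4,-3,0,0,0,0,0,2.4,-3,0,0,0,0,0,2.4,-3,0,0,0,0,0,2.4,-3,0,0,0,0,0,2.4,-3,0,0,0,0,0,2.4,-3,0,0,0,0,0,2.4,-3,0,0,0,0,0,1.2,-0.8,0,0,0,0,0,0,0,0,0,0,0,0,0,0,0,0,0,0,0,0,0,0,0],
  newtons=10,
)

```text
time: 1.43
position: [0.5032, 0.2301, 0.2078]
tool_rot: [-0.001, 1.0, 0.0, -0.001]
ft_force: [-0.6, 0.2, -0.3]
grip_width: 0.0009
grip_force: 0.0
```

Emit:
send_rows(
  increments=[0,0,0,-0.1,0,-1.5,0,0,0,0,0,0,-2.5,0,0,0,0,0,0,-2.5,0,0,0,0,0,0,-1.5,0,0,0,0,0,0,-1,0,0,0,0,0,0,-0.7,0,0,0,0,0,0,-0.4,0,0,0,0,0,0,0,0,0,0,0,0,0,0,0],
)

```text
time: 2.18
position: [0.5039, 0.2298, 0.1078]
tool_rot: [-0.001, 1.0, 0.0, 0.001]
ft_force: [-0.6, -0.2, -0.3]
grip_width: 0.0008
grip_force: 0.0
```

```bash
python3 - <<'E'
from h import *
o=robot.get_obs(); print(o["time"],o["position"],o["ft_force"])
c=robot.camera("side"); cv2.imwrite("pics/b.png",cv2.resize(c["image"][120:320,120:360,::-1],(720,600)))
E
```

```text
2.1833 [0.50390557 0.22979371 0.10784174] [-0.63138773 -0.18698383 -0.31055273]
```

View pics/b.png

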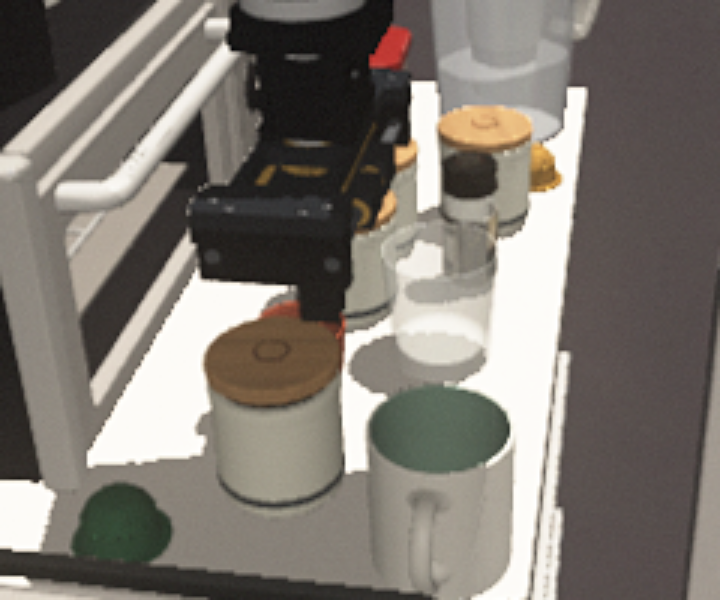

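```bash
python3 - <<'E'
from h import *
c=robot.camera("side");W=cloud(c)
def pr(X):
    p=c["R"]@X+c["t"];u=c["fx"]*p[0]/p[2]+c["cx"];v=c["fy"]*p[1]/p[2]+c["cy"];return (round((u-120)*3),round((v-120)*3))
print("centre",pr([.535,.231,.0956]),"tip",pr([.504,.23,.0998]),"TCP+9cm",pr([.504,.23,.19]))
for v in range(80,325,20):print(v,np.round(W[120+v//3,120+318//3],3))
# ring mark
for q in((271,350),(322,312)):print(q,np.round(W[120+q[1]//3,120+q[0]//3],3))
E
```

```text
centre (271, 350) tip (324, 347) TCP+9cm (314, 207)
80 [0.494 0.244 0.27 ]
100 [0.495 0.243 0.258]
120 [0.496 0.241 0.246]
140 [0.496 0.244 0.237]
160 [0.494 0.252 0.229]
180 [0.485 0.289 0.235]
200 [0.48  0.309 0.236]
220 [0.477 0.324 0.233]
240 [0.478 0.323 0.222]
260 [0.48  0.316 0.209]
280 [0.481 0.317 0.197]
300 [0.503 0.238 0.136]
320 [0.504 0.238 0.125]
(271, 350) [0.536 0.231 0.097]
(322, 312) [0.502 0.238 0.128]
```

```bash
python3 - <<'E'
from h import *
c=robot.camera("side");W=cloud(c)
for v in range(222,244,2):print(v,np.round(W[v,226],3),c["image"][v,226])
c=robot.camera("wrist");cv2.imwrite("pics/c.png",c["image"][...,::-1]);print(robot.get_obs()["position"])
E
```

```text
222 [0.503 0.239 0.133] [37 33 28]
224 [0.504 0.238 0.128] [39 34 30]
226 [0.504 0.239 0.125] [37 32 28]
228 [0.514 0.203 0.097] [118  82  59]
230 [0.512 0.21  0.098] [108  83  60]
232 [0.511 0.216 0.098] [104  80  57]
234 [0.51  0.222 0.097] [102  78  56]
236 [0.508 0.227 0.097] [102  81  55]
238 [0.507 0.233 0.097] [109  83  61]
240 [0.505 0.239 0.097] [102  80  58]
242 [0.504 0.245 0.097] [105  79  57]
[0.50417863 0.2294734  0.10806937]
```

View pics/c.png

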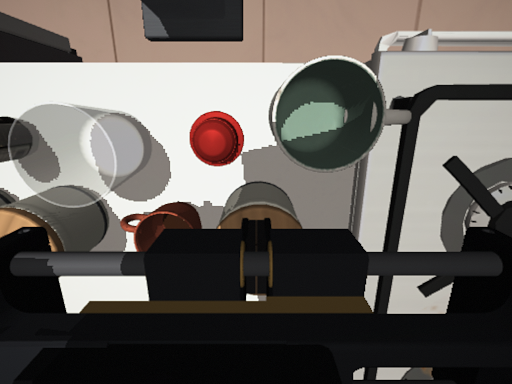

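The wrist view shows the closed fingers at about (257, 240) over the robot-side edge of the lid. The side view puts the fingertip at z≈0.123, higher than stated, so I'll descend in small steps and watch the force.

Emit:
send_rows(
  increments=[0,0,0,-0.2,0,-0.4,0,0,0,0,0,0,-0.4,0,0,0,0,0,0,-0.4,0,0,0,0,0,0,-0.4,0,0,0,0,0,0,-0.2,0,0,0,0,0,0,0,0,0,0,0,0,0,0,0],
)

```text
time: 2.97
position: [0.5014, 0.2293, 0.0889]
tool_rot: [-0.001, 1.0, -0.0, -0.0]
ft_force: [-0.0, 0.2, 0.7]
grip_width: 0.0002
grip_force: 0.0
```

Emit:
send_rows(
  increments=[0,0,0,0,0,-0.2,0,0,0,0,0,0,-0.2,0,0,0,0,0,0,0,0,0,0,0,0,0,0,0],
)

```text
time: 3.3
position: [0.5015, 0.2293, 0.0852]
tool_rot: [-0.001, 1.0, -0.0, -0.0]
ft_force: [-0.8, 0.0, 0.2]
grip_width: 0.0005
grip_force: 0.0
```

```bash
python3 - <<'E'
from h import *
c=robot.camera("side");W=cloud(c)
for u in(222,226,230):
    col=[(v,*np.round(W[v,u],3)) for v in range(222,244) if c["image"][v,u].sum()<150]; print(u,col[-1:])
cv2.imwrite("pics/d.png",cv2.resize(c["image"][190:290,170:290,::-1],(720,600)))
E
```

```text
222 [(236, np.float64(0.512), np.float64(0.238), np.float64(0.104))]
226 [(237, np.float64(0.506), np.float64(0.236), np.float64(0.101))]
230 [(237, np.float64(0.498), np.float64(0.238), np.float64(0.103))]
```

View pics/d.png

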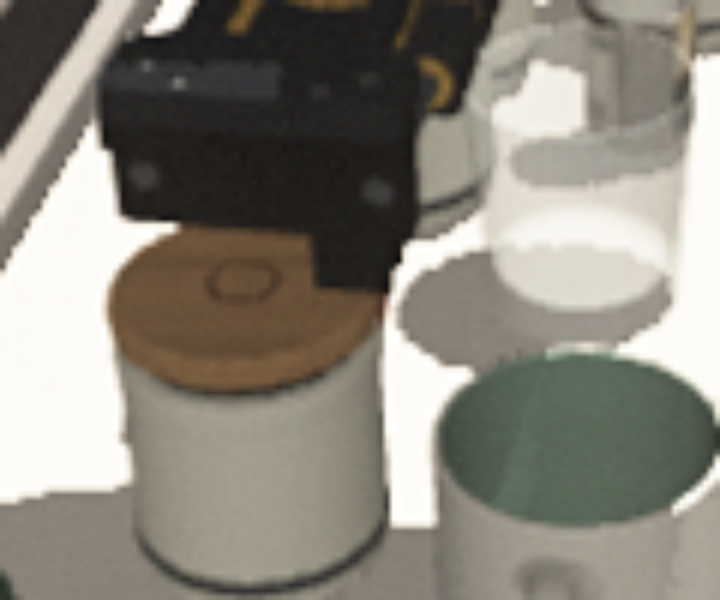

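The tip, at crop pixel (350, 288), is about 5 mm above the lid's robot-side edge, with the ring mark at (243, 282). Now 1 mm rows.

Emit:
send_rows(
  increments=[0,0,0,0,0,-0.2,0,0,0,0,0,0,-0.1,0,0,0,0,0,0,-0.1,0,0,0,0,0,0,0,0,0,0,0,0,0,0,0],
)

```text
time: 3.77
position: [0.5014, 0.2293, 0.0812]
tool_rot: [-0.001, 1.0, -0.0, -0.0]
ft_force: [0.2, -0.2, 0.3]
grip_width: 0.0008
grip_force: 0.3
```

Emit:
send_rows(
  increments=[0,0,0,0,0,-0.1,0,0,0,0,0,0,-0.1,0,0,0,0,0,0,0,0,0,0,0,0,0,0,0],
)

```text
time: 4.1
position: [0.5013, 0.2293, 0.0792]
tool_rot: [-0.001, 1.0, -0.0, -0.0]
ft_force: [-2.4, -0.0, 2.1]
grip_width: 0.0006
grip_force: 0.9
```

Emit:
send_rows(
  increments=[0,0,0,0,0,-0.1,0,0,0,0,0,0,0,0,0,0,0,0,0,0,0],
)

```text
time: 4.35
position: [0.5012, 0.2293, 0.0782]
tool_rot: [-0.001, 1.0, -0.0, -0.0]
ft_force: [-2.7, 0.9, 3.6]
grip_width: 0.0004
grip_force: 1.4
```

Emit:
send_rows(
  increments=[0,0,0,0,0,-0.1,0,0,0,0,0,0,0,0,0,0,0,0,0,0,0],
)

```text
time: 4.6
position: [0.5012, 0.2293, 0.0779]
tool_rot: [-0.001, 1.0, -0.0, -0.0]
ft_force: [-3.8, -0.2, 6.7]
grip_width: 0.0003
grip_force: 3.8
```

```bash
cat >> h.py <<'E'
def fit(x,y,z0=.08,z1=.112):
    c=robot.camera("side");w=cloud(c);b=c["image"].astype(int)
    m=(np.hypot(w[...,0]-x,w[...,1]-y)<.035)&(w[...,2]>z0)&(w[...,2]<z1)&(b[...,0]-b[...,2]>25)
    p=w[m];A=np.c_[p[:,:2]-[x,y],np.ones(len(p))];print(len(p),np.round(np.linalg.lstsq(A,p[:,2],rcond=None)[0],4));return c
E
python3 - <<'E'
from h import *
fit(.535,.231)
E
```

```text
498 [ 0.1349 -0.0469  0.0972]
```

The edge sank about 3 mm and the lid tilted 0.135 rad, so this is the loose one. I'll lift clear and move over its middle.

Emit:
send_rows(
  increments=[0,0,0,0,0,0.4,0,0,0,0,0,0,0.8,0,0,0,0,0,0,0.8,0,0,0,0,0,0,0,0,0,0,0,1,0,0,0,0,0,0,1.4,0,0,0,0,0,0,1,0.1,0,0,0,0,0,0,0,0,0,0,0,0,0,0,0,0],
)

```text
time: 5.4
position: [0.5361, 0.2302, 0.0969]
tool_rot: [-0.0, 1.0, 0.0, -0.0]
ft_force: [-0.8, -1.1, 0.2]
grip_width: 0.0009
grip_force: 0.0
```

```bash
python3 - <<'E'
from h import *
c=fit(.535,.231);w=cloud(c)
m=(np.hypot(w[...,0]-.535,w[...,1]-.231)<.05)&(w[...,2]>.09)&(w[...,2]<.1);print(np.nanmin(w[m],0),np.nanmax(w[m],0))
cv2.imwrite("pics/e.png",cv2.resize(c["image"][190:290,170:290,::-1],(720,600)))
E
```

```text
651 [ 0.0193 -0.0265  0.0967]
[0.4960853  0.19403224 0.0900084 ] [0.57392681 0.27289404 0.09892788]
```

View pics/e.png

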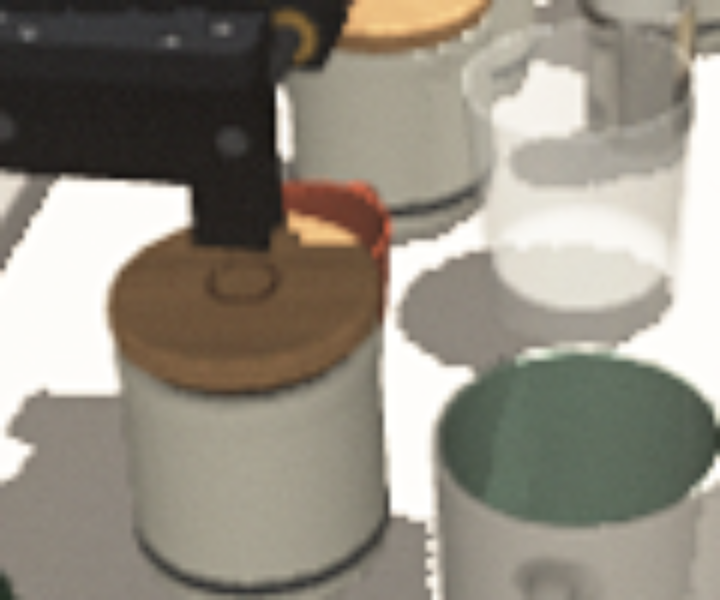

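The lid has sprung level with its ring at (243, 282), the canister hasn't moved, and the finger at (237, 245) is above the middle. Pressing now.

Emit:
send_rows(
  increments=[0,0,0,-0.1,0.1,-0.5,0,0,0,0,0,0,-0.5,0,0,0,0,0,0,-0.4,0,0,0,0,0,0,-0.2,0,0,0,0,0,0,-0.1,0,0,0,0,0,0,-0.1,0,0,0,0,0,0,0,0],
)

```text
time: 6.03
position: [0.5335, 0.2313, 0.0794]
tool_rot: [-0.001, 1.0, -0.0, -0.001]
ft_force: [-2.6, -0.6, 4.5]
grip_width: 0.0006
grip_force: 2.0
```

Emit:
send_rows(
  increments=[0,0,0,0,0,-0.1,0,0,0,0,0,0,-0.1,0,0,0,0,0,0,-0.1,0,0,0,0,0,0,0,0],
)

```text
time: 6.37
position: [0.5336, 0.2313, 0.0765]
tool_rot: [-0.001, 1.0, -0.0, -0.001]
ft_force: [-2.5, -1.0, 5.7]
grip_width: 0.0006
grip_force: 2.5
```

Emit:
send_rows(
  increments=[0,0,0,0,0,-0.1,0,0,0,0,0,0,-0.1,0,0,0,0,0,0,0,0,0,0,0,0,0,0,0],
)

```text
time: 6.7
position: [0.5336, 0.2313, 0.0761]
tool_rot: [-0.001, 1.0, -0.0, -0.001]
ft_force: [-4.1, -0.7, 16.0]
grip_width: 0.0005
grip_force: 7.2
```

Emit:
send_rows(
  increments=[0,0,0,0,0,-0.1,0,0,0,0,0,0,0,0,0,0,0,0,0,0,0],
)

```text
time: 6.95
position: [0.5336, 0.2314, 0.076]
tool_rot: [-0.001, 1.0, -0.0, -0.0]
ft_force: [-6.6, -0.7, 19.8]
grip_width: 0.0009
grip_force: 10.1
```

Emit:
send_rows(
  increments=[0,0,0,0,0,0.5,0,0,0,0,0,0,1,0,0,0,0,0,0,2,0,0,0,0,0,0,3,0,0,0,0,0,0,3,0,0,0,0,-2,1,2,0,0,0,0,-3.5,2,0,0,0,0,0,-3.5,2,0,0,0,0,0,-3.5,2,0,0,0,0,0,-2,2,0,0,0,0,0,0,0,0,0,0,0,0,0,0,0,0],
)

```text
time: 7.95
position: [0.3885, 0.3222, 0.1885]
tool_rot: [-0.002, 1.0, -0.0, 0.0]
ft_force: [0.6, 0.5, 0.5]
grip_width: 0.0005
grip_force: 0.0
```

```bash
python3 - <<'E'
from h import *
c=fit(.535,.231)
c=robot.camera("top");w=cloud(c);b=c["image"].astype(int)
for x,y in((.5345,.231),(.539,.025),(.54,-.071),(.454,-.127)):
    m=(np.hypot(w[...,0]-x,w[...,1]-y)<.035)&(w[...,2]>.07)&(w[...,2]<.11)
    p=w[m];A=np.c_[p[:,:2]-[x,y],np.ones(len(p))];print(len(p),np.round(np.linalg.lstsq(A,p[:,2],rcond=None)[0],4))
cv2.imwrite("pics/f.png",c["image"][...,::-1]);
E
```

```text
715 [ 0.0002 -0.0025  0.0911]
679 [ 0.0024 -0.008   0.0896]
662 [ 0.0034 -0.0063  0.0898]
654 [-0.0025 -0.0025  0.0897]
672 [-0.0013 -0.0014  0.0897]
```

View pics/f.png

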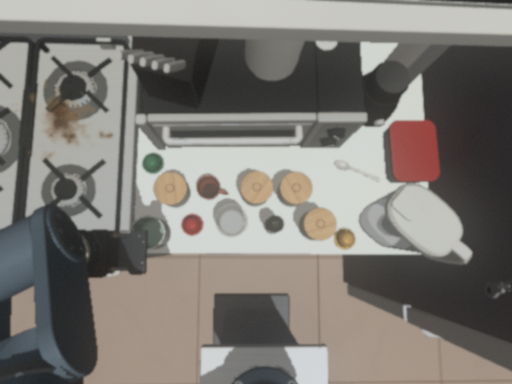

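All four lids now read about 0.0897 m and flat. The pressed one is at (170, 188), and nothing else has moved. The arm is clear, so I'm handing in.

```bash
python3 -c "
from rig import robot
print(robot.hand_in())"
```

```text
the job is handed in; nothing more can be done
None
```

The loose lid was on the far-left canister: its edge rocked when pressed, and after a press in the middle it sits home and flat, level with the other three; I found it by its height in the camera, so I didn't press the other three lids, and the job is handed in.

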